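# Switch off the dust extractor and show its filter

### The arm

A 6-joint arm with a two-finger parallel gripper is mounted at the origin on the work surface. World frame = base frame: x ahead of the robot, y to its left, z up, the work surface at z = 0. Lengths are in m, angles in degrees, forces in N, time in s.
With the tool pointing down it reaches from about 0.4 to 0.825 m from the base axis. Payload 7 kg.
Tool frame: the origin (TCP) lies between the finger pads, 19 mm behind the fingertips; this is the grasp point; z points along the fingers, y is the line along which they close (so a half turn about z gives the same grasp; the last joint's range is limited). The gripper opens to 85 mm and grips with 20 to 120 N. Pads are 22 mm wide; open, the fingers measure 114 mm over their backs; the gripper's body (76 mm by 85 mm) begins 54 mm behind the grasp point. The pads swing forward as they close: fully open they stand 13 mm farther back than shut.
Start: joints at [-48.352, 20.546, 0.682, 0, -70.136, -16.507], TCP at [0.287, -0.611, 0.25] pointing down, gripper open.
Joint ranges: [-176.03, 176.03], [-82.01, 121.73], [-58.28, 71.71], [-173.87, 95.51], [-174.79, -0.11], [-173.66, 173.66]. Speed limits (degrees/s): [136.94, 136.94, 172.46, 180, 180, 180].

### API

Orientations are given as [roll, pitch, yaw] about the fixed x, y, z axes, in that order (R = Rz(yaw) Ry(pitch) Rx(roll)).
In Python, from workcell import robot gives the robot as it stands. Calls block until the motion is done:
- robot.reach(position, orientation): joint-space move of the TCP to a pose.
- robot.movel(position, rot=None, v=0.15, f_stop=None): straight line of the TCP; rot=None keeps the orientation; v is the mean speed in m/s. With f_stop (N) it stops when the force on the tool has changed by that much, and returns True; else False.
- robot.movej(angles): joint-space move.
- robot.release() and robot.clamp(f_grip=None): open the fingers fully, or close them until they stop; f_grip is the grip in N (None keeps the last).
- robot.sleep(seconds).
- robot.solve_ik(position, orientation): joint angles nearest the present ones, or None.
- robot.get_obs(): the state.
- robot.get_image(name): name is "scene" or "top" or "wrist"; returns the picture (480x640x3 uint8, red, green, blue); there is no depth.
- robot.camera_model(name): a dict with "fx", "fy", "cx", "cy" (pixels), "k1" (the pictures are not rectified: a ray, as slopes to the right and down, at radius r is drawn at 1 + k1 r^2 times it, then the intrinsics apply), "R" (3x3) and "t" (3): a world point X has camera coordinates R X + t; the wrist camera has in their place "T_tool_cam" (4x4, takes a point from camera to tool coordinates, whose origin is the TCP and whose axes are the flange's). Camera axes: x right, y down, z forward; pixel columns grow to the right and rows downward; lengths in m; the calibration is good to about 2 mm. A picture is of the moment at which its call begins: read the wrist's pose just before it. camera_model takes no time and is no camera call.
A pose or a line that the arm cannot do raises robot.MotionError and nothing moves.
- robot.job_done(): hands the job in; it is judged then, once.
The state is a dict: "time": time; "joint_positions": joint angles; "qd": joint speeds; "tau": joint torques, N m; "position": TCP position; "ee_rot": TCP orientation; "force": force on the tool from outside, world axes, zero at the start; "wrist_torque": the same for the moment, N m; "finger_gap": finger opening in m; "grip_force": force on a finger pad.
Only numpy, scipy, OpenCV 4.12 (cv2) and the standard library are available. Lean on these libraries where they do the work, as an engineer would, in place of code of your own. Each camera call takes 0.05 s, during which the arm holds its last target. There are 200 camera calls.

### The job

Set the black fan knob of the blue bench dust extractor so that its white pointer reads zero (the thick red mark), then swing its aluminium flap up by the yellow bail until it rests open, and draw the filter plate hidden beneath it straight up out of its guides by the orange tab. Carry the filter to the steel dust tray and finish while still holding it there in the gripper: upright and still over the middle of the tray, about 10 cm above it, touching nothing else. The knob stays at zero, the flap stays open, and everything else on the bench stays where it is.

Things in the scene. Friction and masses are not known exactly. Their poses are not given: they have to be found in the camera images.
- extractor: Blue box-shaped dust extractor fixed to the bench, 150 (its x) x 225 (its y) x 140 mm high. Origin: centre of its underside; front (louvres, yellow bail) faces its -x, towards the robot; z up. Filter bay, 124 x 128 mm inside, under the flap, centred at its (-7, -42.5) mm; knob on top of its +y part.
- fan_knob (a joint): Angle of the black fan knob (rad), anticlockwise from above positive; 0 = white pointer on the thick red zero mark, pointing to the extractor's +x (away from the robot). Range -1.8 to 1.8, no stop or click at zero; starts at 0.5 to 1.25. Stays where it is left (friction about 0.05 N m).
- knob_grip (a point): Point on the knob's vertical axis at z = 170 mm, 30 mm above the extractor's top. Knob: disc 52 mm across, 6 mm thick, carrying a grip bar 48 mm long, 14 mm thick, top at z = 178 mm. The point's x axis runs along the bar to its white pointer end and turns with the knob. With the TCP here the fingertips just clear the disc.
- flap (a joint): Angle of the cover flap (rad): 0 = shut, level; grows as it opens upward, stop at 1.85. About 0.12 kg, turns freely: let go before vertical (1.57) it falls shut; let go beyond about 1.65 it falls back and rests open on the stop.
- flap_bar (a point): Middle of the cross bar of the yellow bail, moving with the flap: round bar 10 mm thick, 90 mm long, parallel to the extractor's y, 168 mm from the hinge. Flap shut: 38 mm in front of the extractor's front face, z = 143 mm, open space below, 32 mm free between bar and flap edge for a finger.
- flap_hinge (a point): Middle of the flap's hinge axis (parallel to the extractor's y), near the back of the extractor's top, z = 140 mm; fixed, axes as the extractor's. The flap is a plate 128 x 138 x 6 mm from here to the front face. At flap angle a the bar lies, from here along the extractor's axes, at about x = -168 cos(a), z = 168 sin(a) mm.
- filter: Filter plate on edge in the bay: grey frame, white pleats, 14 (its x) x 100 (its y) x 65 mm high, orange tab on top 12 x 40 x 37 mm; 0.13 to 0.25 kg. Origin: centre of its underside, z up. Starts on the bay floor (z = 30 mm), axes along the extractor's, its ends in vertical guides with 2 mm slack as high as the frame.
- filter_tab (a point): Point in the filter's orange tab, 89 mm above its underside, 13 mm below the tab's top, to be gripped across the tab's 12 mm (the filter's x). At the start z = 119 mm, the tab's top 8 mm below the extractor's top, about 50 mm free on either side of it in x.
- tray: Shallow open steel dust tray fixed to the bench, 200 (its x) x 160 (its y) x 25 mm high, walls 4 mm. Origin at the centre of its underside.
- bin_red: Red open parts bin 80 x 120 x 70 mm, bystander; origin at the centre of its underside.
- bin_yellow: Yellow open parts bin 80 x 120 x 70 mm, bystander; origin at the centre of its underside.
- jar: Jar 64 mm across, 90 mm high, bystander; origin at the centre of its underside.
- tumbler: Steel drinking tumbler with black lid, 84 mm across, 164 mm high, bystander; origin at the centre of its underside.
- screwdriver: Screwdriver with red handle lying on the bench, bystander.
- wrench: Steel wrench lying on the bench, bystander.
- spool: Copper-coloured wire spool 70 mm across, 40 mm high, bystander; origin at the centre of its underside.

How it is judged:
By the outcome, as a careful person would: the job done as asked, in the order asked, and still so for the second after the job is handed in, while the arm keeps its last pose, push and grip.
It also fails if it takes over 64 s, if anything falls off the work surface, if the arm or the gripper's body presses on something with over 40 N, if the wrist force passes 120 N, or if a joint passes its speed limit or range.

## Working session

There is one attempt and no reset: what is moved stays moved. The work goes in short steps, each a Python script; the robot and the scene stay as the last script left them, time stands still between calls to the robot, and variables do not carry over. Pictures are saved under pics/ and viewed, at most 10 in all, crops included, and the job is handed in when it is done.

```bash
ls; mkdir -p pics; python3 - <<'E'
from workcell import robot
import cv2,numpy as np
for n in("scene","top"):
    im=robot.get_image(n); cv2.imwrite(f"pics/{n}0.png",im[:,:,::-1])
    m=robot.camera_model(n); print(n,{k:np.round(v,4).tolist() for k,v in m.items()})
print({k:np.round(v,4).tolist() for k,v in robot.camera_model("wrist").items()})
o=robot.get_obs();print(o)
E
```

```text
pics
scene {'fx': 529.6186, 'fy': 529.6186, 'cx': 316.616, 'cy': 239.2049, 'k1': -0.0768, 'R': [[-0.8161, 0.5779, -0.0046], [0.4469, 0.626, -0.6391], [-0.3665, -0.5236, -0.7691]], 't': [0.4811, -0.1956, 1.496]}
top {'fx': 573.2023, 'fy': 573.2023, 'cx': 319.8895, 'cy': 245.8904, 'k1': -0.1647, 'R': [[-0.0255, -0.9997, -0.0058], [-0.993, 0.026, -0.1149], [0.115, 0.0029, -0.9934]], 't': [0.0203, 0.577, 1.4203]}
{'fx': 348.4795, 'fy': 348.4795, 'cx': 324.2687, 'cy': 240.705, 'k1': 0.0128, 'T_tool_cam': [[-0.0003, -0.9553, -0.2956, 0.0753], [1.0, 0.0, -0.0011, -0.0006], [0.0011, -0.2956, 0.9553, -0.1241], [0.0, 0.0, 0.0, 1.0]]}
{'time': 0.1, 'joint_positions': array([-4.83500524e+01,  2.05881708e+01,  6.37678102e-01, -1.82359712e-02,
       -7.01359211e+01, -1.65085683e+01]), 'qd': array([-0.00334042, -0.156776  ,  0.01081637, -0.04713694,  0.09614036,
        0.04606138]), 'tau': array([-2.53465041e-03, -5.84765232e+01,  2.94107330e+01,  6.95456564e+00,
       -3.18608734e-03, -2.49663765e-05]), 'position': array([ 0.28659464, -0.61067761,  0.24913609]), 'ee_rot': array([ 1.79912277e+02, -8.12052178e-03, -1.54864824e+02]), 'force': array([-0.28857163, -0.30486838, -1.18639158]), 'wrist_torque': array([-0.00043399,  0.05920553, -0.02975075]), 'grip_force': 0.0, 'finger_gap': 0.08532888892874628}
```

View pics/top0.png

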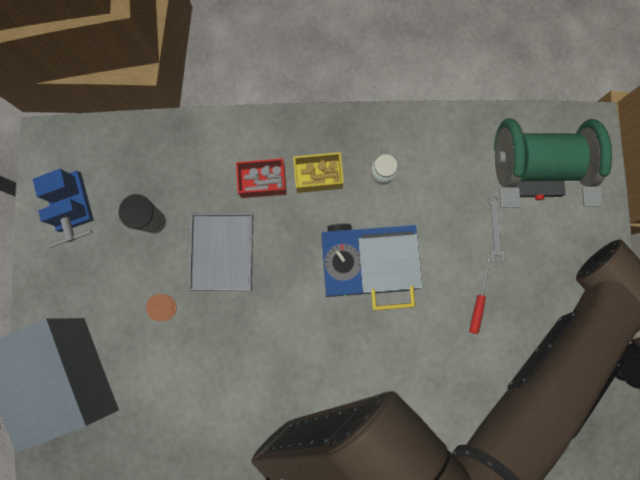

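View pics/scene0.png

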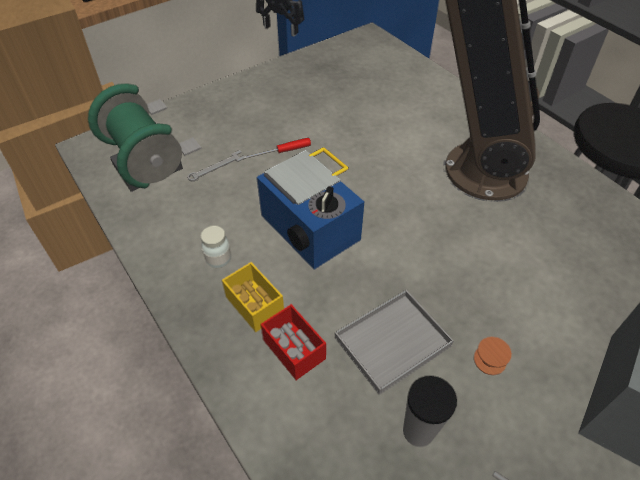

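The top view shows the extractor's blue top with corners at about (322,232), (416,227), (421,292) and (326,296). The knob is near (342,262) with its pointer up-left, the bail bar runs (374,308)–(414,306), and the tray is centred near (222,253). The scene view agrees, and there is free space around the extractor.

```bash
cat > h.py <<'E'
from workcell import robot
import cv2,numpy as np
from scipy.spatial.transform import Rotation as Ro
def cam(name,o=None):
    m=robot.camera_model(name)
    if name=="wrist":
        T=np.eye(4);T[:3,:3]=Ro.from_euler('xyz',o["ee_rot"],degrees=True).as_matrix();T[:3,3]=o["position"]
        T=T@np.array(m["T_tool_cam"]); R=T[:3,:3].T; t=-R@T[:3,3]
    else: R,t=np.array(m["R"]),np.array(m["t"])
    return m,R,t
def ray(c,px):
    m,R,t=c; d=(np.atleast_2d(px).astype(float)-[m["cx"],m["cy"]])/[m["fx"],m["fy"]]
    u=d.copy()
    for _ in range(20): u=d/(1+m["k1"]*(u**2).sum(1,keepdims=True))
    v=np.c_[u,np.ones(len(u))]@R
    return -R.T@t, v
def onz(c,px,z):
    o,v=ray(c,px); return o+v*((z-o[2])/v[:,2:])
def proj(c,X):
    m,R,t=c; p=np.atleast_2d(X)@R.T+t; u=p[:,:2]/p[:,2:]; u=u*(1+m["k1"]*(u**2).sum(1,keepdims=True))
    return u*[m["fx"],m["fy"]]+[m["cx"],m["cy"]]
def snap(name,f=None):
    o=robot.get_obs(); c=cam(name,o); im=robot.get_image(name)
    if f: cv2.imwrite("pics/"+f,im[:,:,::-1])
    return im,c,o
E
python3 - <<'E'
from h import *
c=cam("top")
print("top corners\n",onz(c,[(326,296),(322,232),(416,227),(421,292)],.14).round(3))
print("knob",onz(c,[(343,262)],.146).round(3),"bar",onz(c,[(374,308),(414,306)],.143).round(3))
print("tray",onz(c,[(193,215),(252,215),(252,290),(191,289)],.025).round(3))
print("others",onz(c,[(386,168),(318,172),(262,177),(136,212),(161,307)],.07).round(3))
for z in(.3,.4,.45):
  for x in (.5,.55):
    q=robot.solve_ik([x,-.09,z],[180,0,-180]); print(z,x,None if q is None else np.round(q,1))
E
```

```text
top corners
 [[ 0.447 -0.006  0.14 ]
 [ 0.598 -0.001  0.14 ]
 [ 0.604 -0.223  0.14 ]
 [ 0.45  -0.229  0.14 ]]
knob [[ 0.525 -0.048  0.146]] bar [[ 0.416 -0.117  0.143]
 [ 0.418 -0.21   0.143]]
tray [[0.667 0.332 0.025]
 [0.663 0.178 0.025]
 [0.47  0.181 0.025]
 [0.476 0.338 0.025]]
others [[ 0.766 -0.166  0.07 ]
 [ 0.76   0.005  0.07 ]
 [ 0.751  0.147  0.07 ]
 [ 0.672  0.47   0.07 ]
 [ 0.431  0.403  0.07 ]]
0.3 0.5 [  12.     2.9  -15.4   -0.   -71.8 -102. ]
0.3 0.55 [  10.8    7.8   -9.8   -0.   -72.4 -100.8]
0.4 0.5 [  12.     0.9   -4.8   -0.   -84.3 -102. ]
0.4 0.55 [  10.8    5.9    0.6   -0.   -84.7 -100.8]
0.45 0.5 [  12.     0.7    1.2   -0.   -90.5 -102. ]
0.45 0.55 [  10.8    5.7    6.6   -0.   -90.9 -100.8]
```

```bash
python3 - <<'E'
from h import *
robot.reach([.48,-.11,.40],[180,0,180])
im,c,o=snap("wrist","w1.png"); print(o["time"],o["position"],o["ee_rot"])
# tool for flap: tool z tilted by el below horizontal toward +x, tool x along s*y
for s in(1,-1):
  for el in(20,30,45,60):
    z=np.array([np.cos(np.radians(el)),0,-np.sin(np.radians(el))]); x=np.array([0,s,0.]); R=np.c_[x,np.cross(z,x),z]
    e=Ro.from_matrix(R).as_euler('xyz',degrees=True)
    q=robot.solve_ik([.416,-.163,.143],e.tolist()); print(s,el,e.round(0),None if q is None else np.round(q,0))
E
```

```text
2.1083 [ 0.47997918 -0.11039578  0.39972881] [-1.79995423e+02 -2.93167620e-02  1.79977241e+02]
1 20 [110.   0.  90.] [-73.  20. -51. -99. -66. -20.]
1 30 [120.   0.  90.] [-58.   4. -46. -92. -48. -48.]
1 45 [135.   0.  90.] [ -12.   -7.  -46.  -49.  -11. -122.]
1 60 [150.   0.  90.] None
-1 20 [-110.    0.  -90.] [-73.  20. -51. -99. -66. 160.]
-1 30 [-120.    0.  -90.] [-58.   4. -46. -92. -48. 132.]
-1 45 [-135.    0.  -90.] [-12.  -7. -46. -49. -11.  58.]
-1 60 [-150.    0.  -90.] None
```

View pics/w1.png

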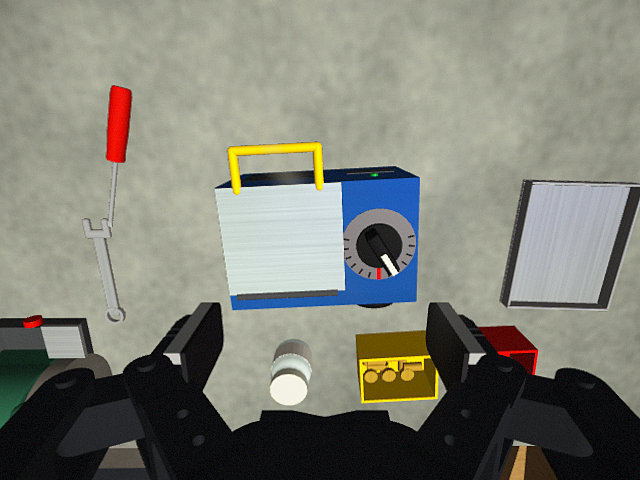

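The wrist view has image down = +x and image right = +y. It shows the bail bar from (230,150) to (322,145), the flap from (217,187) to (345,290), and the knob at (380,244) with the pointer ending near (395,273). The red mark is at (379,273), and the tray is at about (570,245).

```bash
cat >> h.py <<'E'
def hsv(im): return cv2.cvtColor(im,cv2.COLOR_RGB2HSV)
def pix(mask,roi,big=True):
    m=np.zeros(mask.shape,np.uint8);x0,y0,x1,y1=roi;m[y0:y1,x0:x1]=mask[y0:y1,x0:x1]
    if big:
        n,l,s,_=cv2.connectedComponentsWithStats(m); m=(l==1+np.argmax(s[1:,4])).astype(np.uint8)
    ys,xs=np.nonzero(m); return np.c_[xs,ys].astype(float)
def rect(c,p,z):
    w=onz(c,p,z)[:,:2].astype(np.float32); (cx,cy),(a,b),ang=cv2.minAreaRect(w*1000); return (cx/1000,cy/1000),(a,b),ang
E
python3 - <<'E'
from h import *
im=cv2.imread("pics/w1.png")[:,:,::-1].copy(); h=hsv(im)
o=dict(position=np.array([.47997918,-.11039578,.39972881]),ee_rot=[-179.9954,-.0293,179.977]); c=cam("wrist",o)
H,S,V=[h[:,:,i].astype(int) for i in range(3)]
y=pix(((abs(H-26)<6)&(S>150)&(V>120)).astype(np.uint8),(210,130,340,175)) 
print("bail",len(y),rect(c,y,.143))
# bar rows: upper/lower yellow edge per column between arms
yc=[]
for x in range(245,312,3):
    r=y[(y[:,0]==x)][:,1]; yc.append((x,(r.min()+r.max())/2))
w=onz(c,yc,.143); p=np.polyfit(w[:,1],w[:,0],1); print("bar line slope deg",np.degrees(np.arctan(p[0])), w.mean(0), "x at -.163",np.polyval(p,-.163), (w[:,0]-np.polyval(p,w[:,1])).std())
e=[(x,(y[y[:,1]==r][:,0].min()+y[y[:,1]==r][:,0].max())/2) for r in (148,150,152) for x in [0]]
f=pix(((S<40)&(V>150)).astype(np.uint8),(205,175,350,305)); print("flap",len(f),rect(c,f,.143))
b=pix(((abs(H-108)<8)&(S>150)&(V>90)).astype(np.uint8),(205,160,430,312),False); 
hull=cv2.convexHull(b.astype(np.float32))[:,0]; print("bluehull",hull.astype(int).tolist()); print("blue",rect(c,hull,.14))
# knob: gray ring
k=pix(((S<60)&(V>70)&(V<190)).astype(np.uint8),(342,200,420,285)); (kx,ky),r=cv2.minEnclosingCircle(k.astype(np.float32)); print("ring",kx,ky,r,onz(c,[(kx,ky)],.14))
d=pix(((V<60)).astype(np.uint8),(350,215,410,275)); (bx,by),rb=cv2.minEnclosingCircle(d.astype(np.float32)); print("disc",bx,by,rb,onz(c,[(bx,by)],.146))
wp=pix(((S<40)&(V>200)).astype(np.uint8),(365,235,412,285)); m=wp.mean(0); P=onz(c,wp,.178); print("ptr",len(wp),m,P.mean(0),rect(c,wp,.178))
im2=cv2.resize(im[195:310,335:425],None,fx=6,fy=5); cv2.imwrite("pics/k.png",im2[:,:,::-1])
E
```

```text
bail 1278 ((0.4308052062988281, -0.1637678680419922), (33.199031829833984, 100.47733306884766), 0.001550598768517375)
bar line slope deg -2.9468367242497124 [ 0.42058222 -0.1599882   0.143     ] x at -.163 0.4207372582810928 0.0001692083651172727
flap 15137 ((0.5292904663085938, -0.16750439453125), (166.15118408203125, 155.4946746826172), 86.40766143798828)
bluehull [[419, 185], [418, 221], [416, 290], [415, 300], [414, 301], [382, 303], [241, 309], [232, 309], [231, 300], [231, 296], [341, 181], [355, 180], [374, 179], [413, 177], [418, 177], [419, 178]]
blue ((0.5315298461914062, -0.11586882781982422), (150.66250610351562, 224.52757263183594), 2.832446575164795)
ring 378.1526794433594 243.6736602783203 37.4340705871582 [[ 0.52732643 -0.04892231  0.14      ]]
disc 381.5 249.5 27.10175895690918 [[ 0.5324073  -0.04575346  0.146     ]]
ptr 132 [389.11363636 264.42424242] [ 0.53834929 -0.04239202  0.178     ] ((0.5385133056640625, -0.04228388214111328), (26.23191261291504, 5.929793834686279), 33.0975456237793)
```

```bash
cat >> h.py <<'E'
YAW=2.9; C=np.array([.5315,-.1159,0.])
def E2W(p): return (C+Ro.from_euler('z',YAW,degrees=True).apply(p))
def toolR(el,s=1):
    "tool z points el deg below extractor +x; tool x along s*extractor y"
    a=np.radians(el); z=np.array([np.cos(a),0,-np.sin(a)]); x=np.array([0,s,0.]); R=np.c_[x,np.cross(z,x),z]
    return (Ro.from_euler('z',YAW,degrees=True)*Ro.from_matrix(R)).as_euler('xyz',degrees=True).tolist()
E
python3 - <<'E'
from h import *
K=E2W([0,.067,.170]); print(K)
robot.reach([K[0],K[1],.26],[180,0,-180+33.1]); print(robot.get_obs()["joint_positions"].round(0))
robot.movel(K.tolist(),v=.12,f_stop=15)
robot.clamp(30); o=robot.get_obs(); print(o["finger_gap"],o["force"],o["position"])
robot.reach(K.tolist(),[180,0,-180+YAW]); robot.sleep(.2); o=robot.get_obs(); print(o["ee_rot"],o["force"],o["wrist_torque"],o["time"])
robot.release(); robot.movel([K[0],K[1],.28],v=.2)
robot.reach([K[0]-.07,K[1],.30],[180,0,-180+YAW])
im,c,o=snap("wrist","w2.png"); print(o["time"],o["position"].tolist(),o["ee_rot"].tolist())
E
```

```text
[ 0.52811027 -0.0489858   0.17      ]
[ 16.   7. -17.   0. -67. -73.]
0.01344269439077361 [-3.03259115  5.42570147  4.05845818] [ 0.52776101 -0.04843309  0.17019794]
[ 1.79964282e+02 -2.01348860e-02 -1.76921670e+02] [-3.75659853  3.88219685  5.49606155] [ 1.45237793  1.35728983 -0.0819981 ] 5.1583
6.9417 [0.4569825920266311, -0.04905191572149661, 0.2997461265702499] [179.98743544582763, 0.001634633807131269, -177.07284788853352]
```

View pics/w2.png

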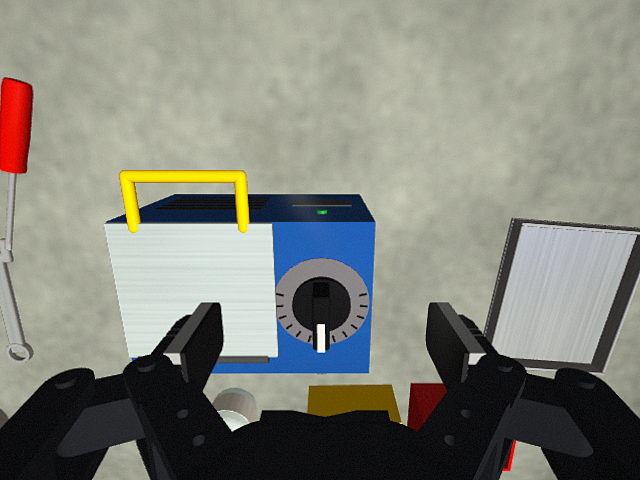

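```bash
python3 - <<'E'
from h import *
im=cv2.imread("pics/w2.png")[:,:,::-1].copy(); h=hsv(im)
o=dict(position=np.array([0.45698,-0.04905,0.29975]),ee_rot=[179.9874,.0016,-177.0728]); c=cam("wrist",o)
H,S,V=[h[:,:,i].astype(int) for i in range(3)]
wp=pix(((S<40)&(V>190)).astype(np.uint8),(305,315,335,360)); P=onz(c,wp,.178); print("ptr",len(wp),rect(c,wp,.178))
cen=[(r,wp[wp[:,1]==r][:,0].mean()) for r in np.unique(wp[:,1])]
W=onz(c,[(x,r) for r,x in cen[2:-2]],.178); print("ptr dir",np.degrees(np.polyfit(W[:,0],W[:,1],1)[0]), "from knob", W.mean(0), np.degrees(np.arctan2(*(W.mean(0)-E2W([0,.067,.178]))[1::-1])))
y=pix(((abs(H-26)<6)&(S>150)&(V>120)).astype(np.uint8),(100,150,260,240))
yc=[(x,(y[y[:,0]==x][:,1].min()+y[y[:,0]==x][:,1].max())/2) for x in range(142,232,3)]
w=onz(c,yc,.143); p=np.polyfit(w[:,1],w[:,0],1); print("bar yaw",-np.degrees(np.arctan(p[0])),w.mean(0),"err in extr frame",Ro.from_euler('z',-YAW,degrees=True).apply(w.mean(0)-C))
b=pix(((abs(H-108)<8)&(S>150)&(V>90)).astype(np.uint8),(272,215,390,380)); hull=cv2.convexHull(b.astype(np.float32))[:,0]
e=hull[(hull[:,0]>365)]; print("right edge",onz(c,e,.14).round(4)[:8].tolist())
for s in(1,-1):
  for el in (0,10,20,30,40,90):
    for a in (0,20,40,60,80,100):
      t=np.radians(a); q=robot.solve_ik(E2W([.055-.168*np.cos(t),-.0425,.14+.168*np.sin(t)]).tolist(),toolR(el,s)); print(s,el,a,None if q is None else np.round(q).astype(int).tolist())
E
```

```text
ptr 212 ((0.5405667114257813, -0.04856588745117187), (25.861377716064453, 5.722743511199951), 2.8979504108428955)
ptr dir 3.722230955587749 from knob [ 0.54042631 -0.04826213  0.178     ] 3.3627492969478663
bar yaw 3.018387750696764 [ 0.42070508 -0.16215462  0.143     ] err in extr frame [-0.11299319 -0.04058994  0.143     ]
right edge [[0.4697, -0.0066, 0.14], [0.5572, -0.0022, 0.14], [0.5809, -0.001, 0.14], [0.5999, -0.0003, 0.14], [0.4513, -0.0083, 0.14]]
1 0 0 [-78, 56, -50, -98, -92, 15]
1 0 20 [-77, 40, -50, -100, -90, 1]
1 0 40 [-72, 25, -49, -104, -86, -16]
1 0 60 [-65, 15, -46, -109, -80, -27]
1 0 80 [-58, 13, -42, -115, -74, -31]
1 0 100 [-51, 16, -39, -120, -70, -30]
1 10 0 [-78, 39, -51, -99, -80, -1]
1 10 20 [-74, 21, -49, -99, -76, -20]
1 10 40 [-67, 8, -45, -100, -70, -37]
1 10 60 [-59, 2, -41, -102, -63, -47]
1 10 80 [-51, 2, -37, -106, -56, -50]
1 10 100 [-45, 6, -33, -111, -51, -48]
1 20 0 [-71, 21, -48, -97, -66, -22]
1 20 20 [-65, 5, -45, -94, -61, -43]
1 20 40 [-56, -4, -40, -91, -53, -59]
1 20 60 [-46, -7, -35, -90, -45, -69]
1 20 80 [-37, -5, -30, -90, -37, -74
[... 1032 characters left out ...]

-1 20 60 [-46, -7, -35, -90, -45, 111]
-1 20 80 [-37, -5, -30, -90, -37, 106]
-1 20 100 [-32, 0, -26, -93, -33, 107]
-1 30 0 [-58, 6, -44, -90, -49, 133]
-1 30 20 [-48, -5, -40, -82, -43, 111]
-1 30 40 [-36, -11, -36, -73, -34, 92]
-1 30 60 [-22, -12, -33, -63, -24, 74]
-1 30 80 [-13, -9, -30, -54, -17, 61]
-1 30 100 [-9, -4, -26, -52, -13, 58]
-1 40 0 [-37, -2, -41, -74, -31, 100]
-1 40 20 [-20, -11, -41, -55, -22, 68]
-1 40 40 None
-1 40 60 None
-1 40 80 [3, -11, -49, 13, -1, -13]
-1 40 100 None
-1 90 0 [4, 6, -35, 0, -49, -1]
-1 90 20 [4, 3, -30, 0, -58, -1]
-1 90 40 [4, 3, -22, 0, -65, -1]
-1 90 60 [4, 5, -14, 0, -70, -1]
-1 90 80 [4, 10, -7, 0, -74, -1]
-1 90 100 [4, 15, 0, 0, -75, -1]
```

The pointer is within about 0.5° of the zero direction (it runs from (322,318) to (320,350), covering the red mark). Next I check IK for lifting the bail with closed fingers hooked under the bar.

```bash
cat >> h.py <<'E'
def hookR(el,s=1):
    "tool z el deg below extractor +x, tool x along s*n (n = up/forward normal)"
    a=np.radians(el); z=np.array([np.cos(a),0,-np.sin(a)]); n=np.array([np.sin(a),0,np.cos(a)]); x=s*n
    return (Ro.from_euler('z',YAW,degrees=True)*Ro.from_matrix(np.c_[x,np.cross(z,x),z])).as_euler('xyz',degrees=True).tolist()
def hookP(el,adeg,below=.016,back=.005,dz=0):
    e=np.radians(el);t=np.radians(adeg); z=np.array([np.cos(e),0,-np.sin(e)]); n=np.array([np.sin(e),0,np.cos(e)])
    return E2W(np.array([.055-.168*np.cos(t),-.0425,.143+.168*np.sin(t)+dz])-below*n-back*z).tolist()
E
python3 - <<'E'
from h import *
for s in(1,-1):
  for el in (20,25):
    for args in ((0,.016,.045,.18),(0,.022,.045,0),(0,),(50,),(90,),(105,),(105,.022,.1)):
      q=robot.solve_ik(hookP(el,*args),hookR(el,s)); print(s,el,args,None if q is None else np.round(q).astype(int).tolist())
E
```

```text
1 20 (0, 0.016, 0.045, 0.18) [-64, -19, -38, -76, -63, -169]
1 20 (0, 0.022, 0.045, 0) [-79, 21, -50, -91, -69, -110]
1 20 (0,) [-73, 24, -49, -97, -67, -108]
1 20 (50,) [-53, -5, -39, -91, -51, -152]
1 20 (90,) [-37, -2, -29, -92, -37, -161]
1 20 (105,) [-34, 2, -27, -96, -34, -159]
1 20 (105, 0.022, 0.1) [-38, -9, -31, -86, -38, -169]
1 25 (0, 0.016, 0.045, 0.18) [0, -38, -56, -18, -8, 108]
1 25 (0, 0.022, 0.045, 0) [-73, 11, -48, -88, -62, -124]
1 25 (0,) [-68, 15, -47, -94, -59, -121]
1 25 (50,) [-44, -9, -36, -83, -42, -166]
1 25 (90,) None
1 25 (105,) None
1 25 (105, 0.022, 0.1) [-25, -12, -29, -69, -27, 169]
-1 20 (0, 0.016, 0.045, 0.18) [-64, -19, -38, -76, -63, 11]
-1 20 (0, 0.022, 0.045, 0) [-79, 21, -50, -91, -69, 70]
-1 20 (0,) [-73, 24, -49, -97, -67, 72]
-1 20 (50,) [-53, -5, -39, -91, -51, 28]
-1 20 (90,) [-37, -2, -29, -92, -37, 19]
-1 20 (105,) [-34, 2, -27, -96, -34, 21]
-1 20 (105, 0.022, 0.1) [-38, -9, -31, -86, -38, 11]
-1 25 (0, 0.016, 0.045, 0.18) [0, -38, -56, -18, -8, -72]
-1 25 (0, 0.022, 0.045, 0) [-73, 11, -48, -88, -62, 56]
-1 25 (0,) [-68, 15, -47, -94, -59, 59]
-1 25 (50,) [-44, -9, -36, -83, -42, 14]
-1 25 (90,) [-27, -5, -27, -78, -27, 1]
-1 25 (105,) [-24, -1, -24, -81, -25, 2]
-1 25 (105, 0.022, 0.1) [-25, -12, -29, -69, -27, -11]
```

```bash
python3 - <<'E'
from h import *
robot.clamp(20)
robot.reach(hookP(20,0,.016,.045,.18),hookR(20,-1)); print(robot.get_obs()["joint_positions"].round(0),robot.get_obs()["time"])
robot.movel(hookP(25,0,.024,.05),rot=hookR(25,-1),v=.15)
robot.movel(hookP(25,0,.024,.005),v=.1,f_stop=12)
im,c,o=snap("scene","s3.png"); print(o["force"],o["finger_gap"],o["joint_positions"].round(0),o["time"])
cv2.imwrite("pics/s3c.png",cv2.resize(im[100:290,200:460],(780,570))[:,:,::-1])
E
```

```text
[-64. -19. -38. -76. -63.  11.] 9.525
[0.25537275 0.53250873 0.237452  ] -0.00018873989357172857 [-69.  17. -48. -95. -60.  62.] 11.4833
```

View pics/s3c.png

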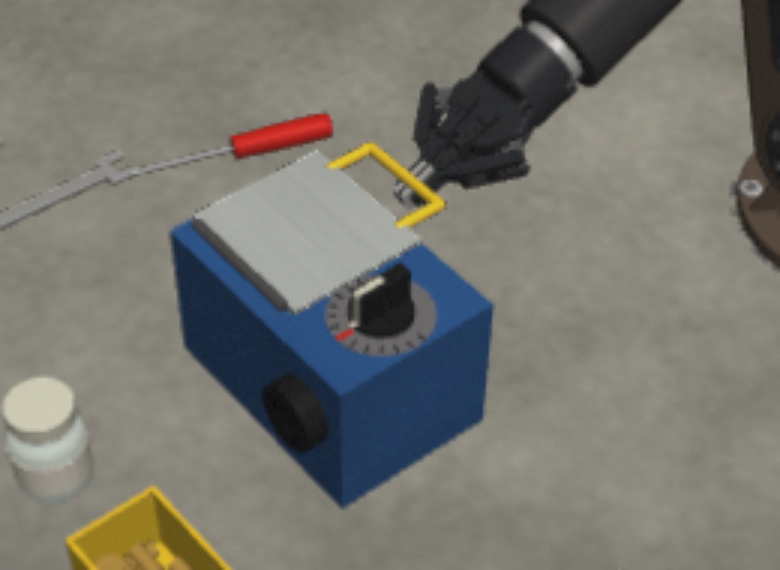

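The crop shows the closed fingers under the bail at about (415,190), inside the bar, touching nothing. The knob is at (385,310), its pointer beside the red mark at (343,335). Now the lift.

```bash
python3 - <<'E'
from h import *
for a in list(range(0,101,10))+[104]:
    st=robot.movel(hookP(25,a,.016),v=.09,f_stop=30); o=robot.get_obs(); print(a,st,o["force"].round(1),o["time"].__round__(1))
    if st: break
robot.sleep(.4)
im,c,o=snap("scene","s4.png"); cv2.imwrite("pics/s4c.png",cv2.resize(im[60:290,200:480],(700,575))[:,:,::-1])
E
```

```text
0 False [0.6 0.1 0.1] 11.8
10 False [ 0.1 -1.5 -0.4] 12.3
20 False [-1.4  0.1 -0.1] 12.7
30 False [0.1 0.3 0.8] 13.2
40 False [-0.5 -0.1 -0.3] 13.7
50 False [-0.6 -0.1 -0.8] 14.2
60 False [-0.4  0.4  0.4] 14.6
70 False [ 0.2 -0.3 -0.1] 15.1
80 False [-0.3  0.7 -0.6] 15.6
90 False [-0.4 -1.2 -3.6] 16.1
100 False [-1.5 -1.4 -8. ] 16.5
104 False [ -3.2  -1.5 -11. ] 16.8
```

View pics/s4c.png

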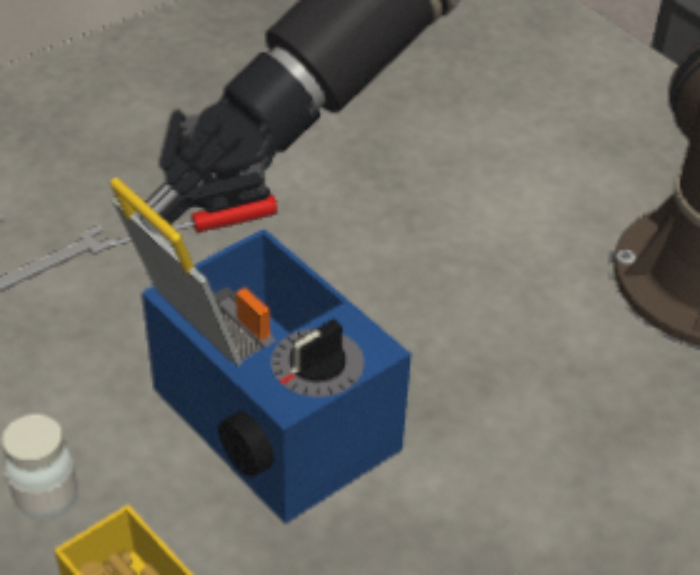

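The flap leans back past vertical with the bar around (150,220), and the orange tab shows in the bay at (253,315).

```bash
python3 - <<'E'
from h import *
robot.movel(hookP(25,104,.022),v=.05); robot.sleep(.3); print(robot.get_obs()["force"].round(1))
robot.movel(hookP(25,104,.022,.12),v=.12); robot.release()
robot.reach([.46,-.158,.38],[180,0,180+YAW])
im,c,o=snap("wrist","w5.png"); print(o["time"],o["position"].tolist(),o["ee_rot"].tolist())
E
```

```text
[-0.3  0.1 -0.2]
20.95 [0.45963844292780126, -0.157593823580513, 0.379219383989984] [179.89739111345105, -0.004145779692576848, -177.06218461130945]
```

View pics/w5.png

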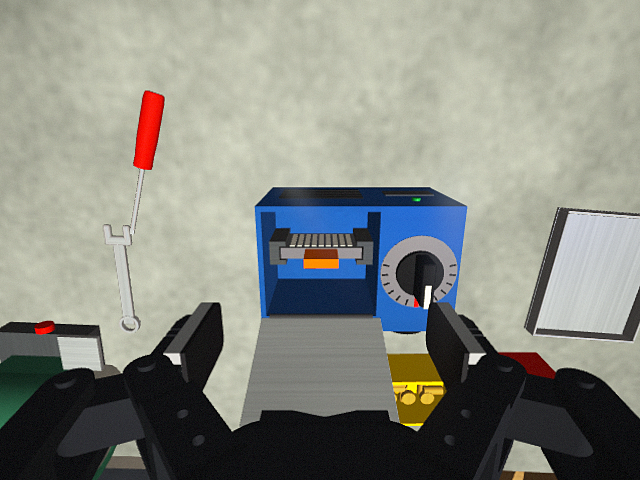

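The flap rests open. The bright tab top is at about (321,263), the knob ring at (420,271), and the red mark at (417,302).

```bash
python3 - <<'E'
from h import *
im=cv2.imread("pics/w5.png")[:,:,::-1].copy(); h=hsv(im)
o=dict(position=np.array([0.459638,-0.157594,0.379219]),ee_rot=[179.8974,-.0041,-177.0622]); c=cam("wrist",o)
H,S,V=[h[:,:,i].astype(int) for i in range(3)]
inv=lambda w:Ro.from_euler('z',-YAW,degrees=True).apply(np.atleast_2d(w)-C)
org=(abs(H-14)<8)&(S>150)
t=pix((org&(V>190)).astype(np.uint8),(295,240,350,280)); r=rect(c,t,.132); print("tab top",len(t),t.min(0),t.max(0),r,inv([*r[0],.132]))
red=pix((((H<5)|(H>174))&(S>120)&(V>100)).astype(np.uint8),(400,290,440,315)); R=onz(c,red,.141).mean(0)
wp=pix(((S<40)&(V>200)).astype(np.uint8),(418,278,438,312)); P=onz(c,wp,.178).mean(0)
print("red ext",inv(R)*1000,"ptr ext",inv(P)*1000)
b=pix(((abs(H-108)<8)&(S>150)&(V>90)).astype(np.uint8),(245,185,475,330),False); hull=cv2.convexHull(b.astype(np.float32))[:,0]; print("corners",[(p.astype(int).tolist(),(inv(onz(c,[p],.14))[0]*1000).round(1).tolist()) for p in hull])
# tray
w1=cv2.imread("pics/top0.png")[:,:,::-1]; 
q=robot.solve_ik(E2W([-.007,-.0425,.119]).tolist(),toolR(90,-1)); print(q)
E
```

```text
tab top 306 [304. 259.] [337. 267.] ((0.5262893676757813, -0.15882037353515624), (9.721359252929688, 37.68151092529297), 2.892301559448242) [[-0.00737543 -0.04260179  0.132     ]]
red ext [[ 37.92132007  66.81154729 141.        ]] ptr ext [[ 11.80688204  67.24123646 178.        ]]
corners [([466, 212], [-68.3, 112.3, 140.0]), ([462, 245], [-31.5, 112.3, 140.0]), ([456, 294], [27.4, 112.4, 140.0]), ([455, 302], [37.5, 112.3, 140.0]), ([454, 308], [45.2, 112.0, 140.0]), ([425, 329], [72.9, 80.8, 140.0]), ([383, 329], [72.9, 31.2, 140.0]), ([262, 317], [56.9, -111.1, 140.0]), ([261, 315], [54.3, -112.1, 140.0]), ([259, 282], [12.5, -112.2, 140.0]), ([256, 232], [-46.3, -112.2, 140.0]), ([255, 215], [-65.1, -112.2, 140.0]), ([255, 206], [-74.9, -111.6, 140.0]), ([465, 206], [-74.8, 110.4, 140.0]), ([466, 207], [-73.7, 111.6, 140.0])]
[  3.63825324  15.94070127 -24.98031389   0.         -49.07898484
  -0.73825324]
```

```bash
python3 - <<'E'
from h import *
G=E2W([-.0072,-.0425,.120]); r=toolR(90,-1)
robot.reach([G[0],G[1],.26],r)
st=robot.movel([G[0],G[1],.12],v=.08,f_stop=10); o=robot.get_obs(); print(st,o["position"],o["force"].round(1))
if not st:
    robot.clamp(60); o=robot.get_obs(); print("gap",o["finger_gap"],o["force"].round(1),o["time"])
    if o["finger_gap"]>.008:
        f0=o["force"]
        st=robot.movel([G[0],G[1],.20],v=.06,f_stop=25); o=robot.get_obs(); print(st,o["force"].round(1),o["position"])
        if not st:
            robot.movel([G[0],G[1],.37],v=.12); o=robot.get_obs(); print(o["force"].round(1),o["finger_gap"],o["time"])
            im,c,o=snap("scene","s6.png"); cv2.imwrite("pics/s6c.png",im[:,:,::-1])
E
```

```text
True [ 0.52384229 -0.158809    0.13467457] [-0.5 -0.1 -1. ]
```

```bash
python3 - <<'E'
from h import *
robot.sleep(.2); o=robot.get_obs(); print(o["position"],o["ee_rot"],o["force"].round(2),o["wrist_torque"].round(2),o["finger_gap"],o["time"])
im,c,o=snap("scene","s6.png"); cv2.imwrite("pics/s6c.png",cv2.resize(im[60:290,200:480],(784,600))[:,:,::-1])
E
```

```text
[ 0.52450147 -0.15883806  0.13591681] [ 1.79738444e+02  1.29332316e-02 -8.71235003e+01] [-1.09 -0.71  0.19] [-0.01  0.33  0.07] 0.08535644345927254 23.9833
```

View pics/s6c.png

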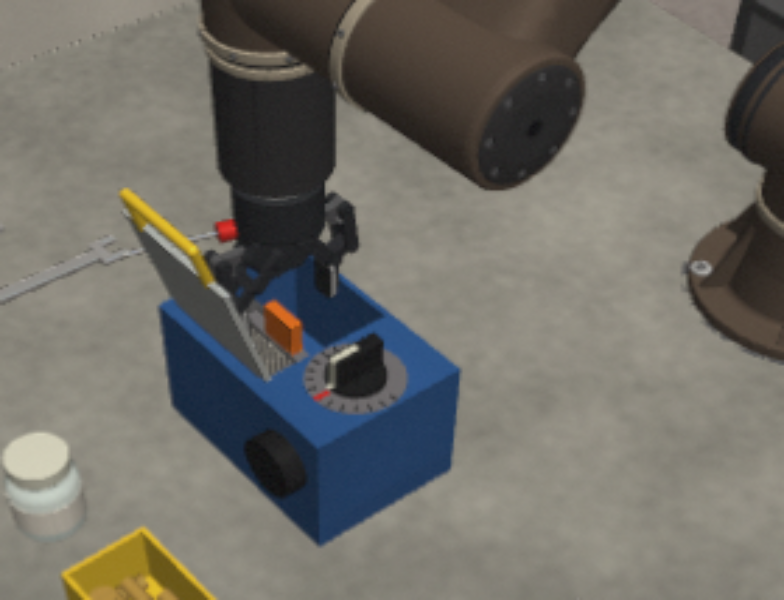

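The rear finger grazed the opened flap near its hinge around (235,290); the front finger at (325,285) hangs free. I'll shift 2 mm forward, go slightly lower and clamp. Even at this height the pads overlap the tab by 15 mm.

```bash
python3 - <<'E'
from h import *
robot.movel(E2W([-.0072,-.0425,.145]).tolist(),v=.05)
G=E2W([-.0092,-.0425,.128])
robot.movel([G[0],G[1],.145],v=.05)
st=robot.movel(G.tolist(),v=.04,f_stop=10); o=robot.get_obs(); print(st,o["position"],o["force"].round(1))
robot.clamp(60); robot.sleep(.2); o=robot.get_obs(); p=o["position"]; print("gap",o["finger_gap"],p,o["force"].round(1),o["grip_force"],o["time"])
im,c,_=snap("scene","s7.png")
if o["finger_gap"]>.008:
    t=E2W([-.0072,-.0425,0])
    st=robot.movel([t[0],t[1],p[2]+.08],v=.05,f_stop=25); o=robot.get_obs(); print(st,o["force"].round(1),o["position"],o["finger_gap"])
    if not st:
        robot.movel([t[0],t[1],.38],v=.12); o=robot.get_obs(); print(o["force"].round(1),o["finger_gap"],o["time"])
im,c,o=snap("scene","s8.png")
E
```

```text
True [ 0.52216054 -0.15894013  0.12925972] [-1.1 -0.3  0.5]
gap 0.010688490946789534 [ 0.52367042 -0.15894548  0.13093885] [2.7 0.3 0.1] 61.711281538009644 25.875
False [-0.1  0.4 -0.8] [ 0.52628679 -0.15869653  0.21060309] 0.010612769248503778
[ 0.1  0.6 -2.4] 0.010741234191147728 29.2417
```

View pics/s8.png

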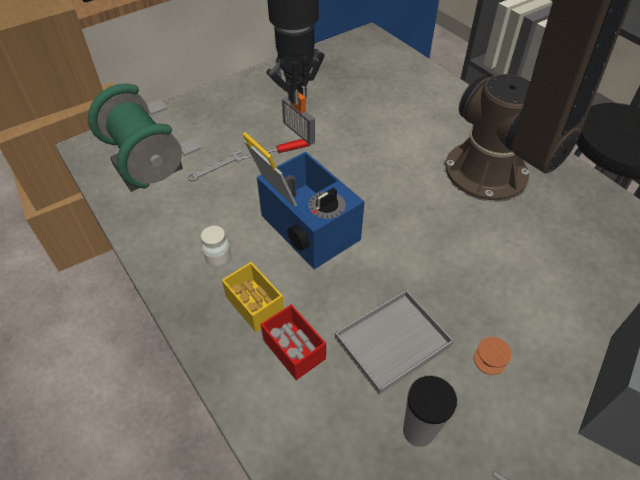

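The filter hangs from the gripper at (298,120). The flap is still open at (270,165), the knob is untouched, and the tray corners are at (407,294), (450,342), (381,388) and (336,337).

```bash
python3 - <<'E'
from h import *
a=onz(cam("scene"),[(407,294),(450,342),(381,388),(336,337)],.025); b=onz(cam("top"),[(193,215),(252,215),(252,290),(191,289)],.025)
print(a.mean(0),b.mean(0)); T=(a.mean(0)+b.mean(0))/2
t=robot.get_obs()["position"]
robot.movel([T[0],T[1],.38],v=.15)
robot.movel([T[0],T[1],.216],v=.1); robot.sleep(1.0)
o=robot.get_obs(); print(o["position"],o["ee_rot"],o["force"].round(1),o["finger_gap"],o["time"])
im,c,_=snap("scene"); top,_,_=snap("top","t9.png")
cv2.imwrite("pics/s9.png",np.hstack([cv2.resize(im[120:430,220:500],(400,443)),cv2.resize(top[140:400,120:440],(400,443))])[:,:,::-1])
E
```

```text
[0.57603881 0.26675627 0.025     ] [0.56914099 0.25715922 0.025     ]
[0.57259471 0.26194672 0.21599323] [ 1.79607882e+02  2.00297260e-02 -8.71417130e+01] [ 0.2  0.1 -1.2] 0.010630829129874897 35.0583
```

View pics/s9.png

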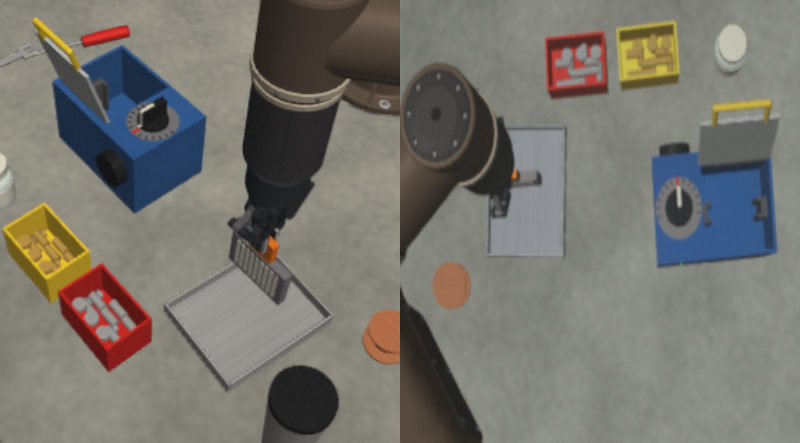

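The filter hangs upright over the tray, the flap is open, the pointer is on the red mark, and the other objects are where they were. I'll refine the tray centre with masks, since the two views differ by 1 cm.

```bash
python3 - <<'E'
from h import *
for f,n,roi in(("top0","top",(180,205,262,300)),("scene0","scene",(325,285,462,398))):
    im=cv2.imread(f"pics/{f}.png"); x0,y0,x1,y1=roi; sub=im[y0:y1,x0:x1].astype(int)
    # bench is greenish-grey, tray neutral/bluish: blue minus green
    d=(sub[:,:,0]-sub[:,:,1]); d=cv2.GaussianBlur((d-d.min()).astype(np.uint8),(5,5),0)
    th,m=cv2.threshold(d,0,1,cv2.THRESH_OTSU); full=np.zeros(im.shape[:2],np.uint8); full[y0:y1,x0:x1]=m
    p=pix(full,roi); print(n,th,len(p),p.min(0),p.max(0),rect(cam(n),p,.02))
E
```

```text
top 8.0 4588 [190. 213.] [251. 289.] ((0.5733589477539063, 0.26133642578125), (159.01904296875, 197.47235107421875), 88.77657318115234)
scene 6.0 6717 [335. 290.] [452. 393.] ((0.5741618041992187, 0.263173828125), (168.26524353027344, 209.76715087890625), 88.40272521972656)
```

The mask-based tray centre is (0.573, 0.262), which is where the TCP already is, so I'm handing in.

```bash
python3 -c "
from workcell import robot
print(robot.job_done())"
```

```text
the job is handed in; nothing more can be done
None
```

I handed the job in at about 35 s of the 64 s limit: the knob is at zero to within about a degree, the flap rests open, and the filter is held upright and still over the middle of the tray, its underside at z ≈ 115 mm (9 cm above the rim).

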